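Release the waiting tote through the guard window

ROBOT

A 7-joint arm with a two-finger parallel gripper is mounted at the origin on the work surface. World frame = base frame: x ahead of the robot, y to its left, z up, the work surface at z = 0. Lengths are in m, angles in rad, forces in N, time in s.
With the tool pointing down it reaches from about 0.425 to 0.925 m from the base axis. Payload 6.8 kg.
Tool frame: the origin (TCP) lies at the very end of the fingers, on their centre line; the grasp point (between the pads) lies 19 mm behind it; y points along the fingers, x is the direction in which the jaws open and shut, and the axes are right-handed (so a half turn about y gives the same grasp; the last joint's range is limited). The gripper opens to 85 mm and grips with 20 to 120 N. Pads are 22 mm wide; open, the fingers measure 114 mm over their backs; the gripper's body (76 mm by 85 mm) begins 54 mm behind the grasp point. The pads swing forward as they close: fully open they stand 13 mm farther back than shut.
Start: joints at [-1.422, 0.477, 0.022, 1.555, -0.011, 1.109, -0.083], TCP at [0.171, 0.653, 0.231] pointing down, gripper open.
Joint ranges: [-2.96, 2.96], [-0.34, 2.1], [-1.41, 1.46], [0.24, 2.44], [-1.37, 4.51], [0.17, 1.92], [-2.96, 2.96]. Speed limits (rad/s): [2.39, 2.39, 3.14, 3.14, 3.14, 3.14, 3.14].

INTERFACE

Orientations are given as a rotation vector (axis times angle).
In Python, from bench import r, imaging gives the robot as it stands.
- The arm moves only by the shell command python3 -m jog 'ROWS' [FORCE]. ROWS is text: rows parted by semicolons, each of 7 numbers parted by spaces: the turn, a rotation vector about the tool's x, y, z in degrees, then the shift along the tool's x, y, z in mm, then the opening, from 0 (shut) to 1 (fully open). A call has exactly 5 rows; each row shifts and turns the commanded pose from where the row before left it, along the tool's axes as they then stand; what a row does not reach is not made up. A row lasts 1/12 s, in which the tool goes at most 41.7 mm and 7.16 degrees, less where a joint would pass 70% of its speed; a pose out of reach is approached as far as the arm can. A call with a gripper value outside its range is refused whole. The fingers move at their own pace and stop on an object; FORCE is the grip in N (left out, the last holds). Time passes only in rows, so rows that do not move let the fingers close, or fill a call up. It gives the time, the measured TCP pose, the force and the opening at its end, in the units of the state.
- r.get_obs(): the state, without advancing time (a new reading comes with each control period).
- imaging.grab_frame(name): name is "side" or "top" or "wrist"; returns a dict with "color" (400x640x3 uint8, red, green, blue), "z_map" (400x640 float32, m along the optical axis (not along the pixel's ray), 0 where there is no reading), "fx", "fy", "cx", "cy" (pixels), "world_to_cam" (4x4, takes a point from world to camera coordinates); the wrist camera has in their place "hand_eye" (4x4, takes a point from camera to tool coordinates, whose origin is the TCP and whose axes are the tool frame's). Camera axes: x right, y up, looking along -z (the intrinsics and any distortion apply to the point x, -y, -z); pixel columns grow to the right and rows downward; lengths in m; the calibration is good to about 2 mm. A picture is of the moment at which its call begins: read the wrist's pose just before it.
- r.hand_in(): hands the job in, once; it reports no verdict.
The state is a dict: "clock": time; "joints": joint angles; "qvel": joint speeds; "tau": joint torques, N m; "tcp_pos": TCP position; "orientation": TCP orientation; "contact_force": force on the tool from outside, world axes, zero at the start; "moment": the same for the moment, N m; "grip_width": finger opening in m.
Only numpy, scipy, OpenCV 4.12 (cv2) and the standard library are available. Lean on these libraries where they do the work, as an engineer would, in place of code of your own. Each camera call takes 0.05 s, during which the arm holds its last target.

TASK

The small blue tote is waiting behind the red stop blade in one of the two roller lanes. Reach down through the guard window in front of that lane with closed fingers, without touching the yellow guard, press that lane's red lever fully down and keep it down until the blue tote has rolled to the end stop of its lane, then let the lever come up and leave the station. Do not touch or lift the tote or the brown carton, do not work the other lever, and leave the things on the table where they are.

Things in the scene. Friction and masses are not known exactly. Their poses are not given: they have to be found in the camera images.
- station: fixed release station on the table: two short gravity roller lanes side by side (green rails, steel rollers) behind a guard hood. Origin on the table, midway between the two windows; x runs along the lanes, downhill and away from the robot, y to the left lane, z up. The lanes' centre lines lie at y = +75 mm (left) and -75 mm (right), from x = 107 to 463 mm; the stop blades are at x = 287 mm. Base plate 560 x 310 mm, x from -85 to 475 mm; rails up to 102 mm high.
- guard: yellow guard plate with clear side panels, a hood over both levers, fixed to the station, same origin and axes as the station. x from -83 to 101 mm, y from -155 to 155 mm, top at 103 mm; closed on all sides, open only at the two windows. Must not be touched.
- lever_left (a joint): hinge of the left lever: 0 at rest (up), 0.32 rad fully down against its stop. A spring pushes it back up; at the pad it takes about 4 N to start and about 8 N fully down. It lowers the red stop blade of the left lane and the blade comes up again with it: the lane is open only above about 0.22 rad.
- pad_left (a point): centre of the top face of the left lever's red pad, 44 x 40 mm (x, y of the station), level at rest 18 mm below the top of the guard plate; it moves with the lever. Fully down it is 25 mm lower, tilted 18 degrees (its robot side lower). The lever's hinge lies along the station's y axis 78 mm beyond the pad (+x) and 7 mm below its top.
- window_left (a point): centre of the left window in the guard's top plate, at the plate's upper face (103 mm above the table). The window is 92 mm (station x) by 86 mm (station y), straight above the left lever's pad; the plate is 5 mm thick.
- lever_right (a joint): hinge of the right lever: 0 at rest (up), 0.32 rad fully down against its stop. A spring pushes it back up; at the pad it takes about 4 N to start and about 8 N fully down. It lowers the red stop blade of the right lane and the blade comes up again with it: the lane is open only above about 0.22 rad.
- pad_right (a point): centre of the top face of the right lever's red pad, 44 x 40 mm (x, y of the station), level at rest 18 mm below the top of the guard plate; it moves with the lever. Fully down it is 25 mm lower, tilted 18 degrees (its robot side lower). The lever's hinge lies along the station's y axis 78 mm beyond the pad (+x) and 7 mm below its top.
- window_right (a point): centre of the right window in the guard's top plate, at the plate's upper face (103 mm above the table). The window is 92 mm (station x) by 86 mm (station y), straight above the right lever's pad; the plate is 5 mm thick.
- tote_mid (a point): centre (half-way up) of the blue open tote, 130 x 100 x 80 mm, 0.3 to 0.55 kg, standing in the left or the right lane (sign of its y in the station's frame). It waits with its centre at station x = 222 mm, about 120 mm above the table; at the end stop its centre is at x = 402 mm. It takes about 1 to 4 s to roll there once the blade is down.
- carton_mid (a point): centre of the closed brown carton, 130 x 100 x 80 mm, waiting in the other lane; it stays there.
- tape_roll: roll of clear tape lying flat, 96 mm across, 48 mm high, origin under its centre; leave alone
- paper_roll: pink roll of printer paper standing on end, 50 mm across, 80 mm high, origin under its centre; leave alone
- label_roll: white label roll lying flat, 90 mm across, 50 mm high, origin under its centre; leave alone
- small_box: small cardboard box 70 x 50 x 50 mm, origin under its centre; leave alone
- spray: white bottle with green cap, 56 mm across, 130 mm high, origin under its centre; leave alone
- stamp: black hand stamp standing up, 40 mm across, 80 mm high, origin under its centre; leave alone
- tote: the same blue tote; origin at the centre of its underside
- carton: the same brown carton; origin at the centre of its underside

How it is judged:
On the way, in this order (a step that is already met when the one before it is completed fails the run):
1. the lever of the blue tote's lane is pressed down (above 0.26 of 0.32 rad) (((y of tote_mid in the frame of station above 0 m and value of joint lever_left above 0.26 rad) or (y of tote_mid in the frame of station below 0 m and value of joint lever_right above 0.26 rad))), for 0.2 s.
2. the lever is still down (above 0.2 rad) when the tote has come to the end stop (its centre beyond x = 385 mm of the station) (x of tote_mid in the frame of station above 0.385 m and ((y of tote_mid in the frame of station above 0 m and value of joint lever_left above 0.2 rad) or (y of tote_mid in the frame of station below 0 m and value of joint lever_right above 0.2 rad))), for 0.1 s.
At the end, for the whole second after the job is handed in: The blue tote rests upright in its lane at the end stop (centre beyond x = 385 mm of the station), the carton still waits behind its blade, and both levers are up again (below 0.05 rad) (x of tote_mid in the frame of station above 0.385 m and linear speed of tote below 0.02 m/s and angle between tote_mid's own z axis and vertical below 0.2 rad and z of tote_mid in the frame of station below 0.14 m and x of carton_mid in the frame of station below 0.245 m and value of joint each of lever_left, lever_right below 0.05 rad); the robot touches nothing.
It fails at once if the guard was touched (over 0.5 N) (contact force between any of the fingers, the arm and guard above 0.5 N).
It fails at once if the lever of the other lane was pressed (over 0.06 rad) ((y of tote_mid in the frame of station above 0 m and value of joint lever_right above 0.06 rad) or (y of tote_mid in the frame of station below 0 m and value of joint lever_left above 0.06 rad)).
It fails at once if the robot touched the tote or the carton, or one was lifted (centre over 150 mm above the table) (contact force between any of the fingers, the arm and tote above 0.5 N or contact force between any of the fingers, the arm and carton above 0.5 N or height (world z) of any of tote_mid, carton_mid above 0.15 m).
It fails at once if the carton was moved more than 25 mm (distance of carton_mid from where it was at the start of the episode above 0.025 m).
It fails at once if a thing on the table was moved more than 20 mm (distance of any of tape_roll, paper_roll, label_roll, small_box, spray, stamp from where it was at the start of the episode above 0.02 m).
It also fails if it takes over 38 s, if anything falls off the work surface, if the arm or the gripper's body presses on something with over 40 N, if the wrist force passes 120 N, or if a joint passes its speed limit or range.

## Working session

There is one attempt and no reset: what is moved stays moved. The work goes in short steps, Python scripts to look and compute and a shell command to move; the robot and the scene stay as the last step left them, time stands still between calls to the robot, and variables do not carry over. Pictures are saved under pics/ and viewed, and the job is handed in when it is done.

```bash
ls; mkdir -p pics; python3 - <<'E'
from bench import r, imaging
import cv2,numpy as np
o=r.get_obs();print({k:np.round(v,4).tolist() for k,v in o.items()})
for n in("side","top"):
    f=imaging.grab_frame(n);cv2.imwrite(f"pics/{n}0.png",f["color"][:,:,::-1]);np.savez(f"{n}0.npz",**f)
    print(n,f["fx"],f["fy"],f["cx"],f["cy"],np.round(f["world_to_cam"],4).tolist(),[k for k in f])
E
```

```text
pics
{'clock': 0.0, 'joints': [-1.4221, 0.4778, 0.0223, 1.5564, -0.0115, 1.1093, -0.0831], 'qvel': [0.0022, -0.0006, 0.001, 0.0009, 0.0013, 0.0007, -0.0003], 'tau': [-0.0005, -59.6456, 1.6079, -28.1191, 0.0124, 0.0096, -0.0], 'tcp_pos': [0.1713, 0.6523, 0.2303], 'orientation': [-1.321, -1.017, 1.0194], 'contact_force': [0.2364, 0.1699, 1.0434], 'moment': [0.0321, -0.0469, 0.0374], 'grip_width': 0.0854}
side 366.43964559541 366.43964559541 321.5816818693602 202.6703851992989 [[0.7746, -0.6321, -0.0205, -0.4667], [0.3937, 0.4565, 0.7979, -0.2426], [-0.495, -0.6261, 0.6025, -0.8215], [0.0, 0.0, 0.0, 1.0]] ['color', 'z_map', 'fx', 'fy', 'cx', 'cy', 'world_to_cam']
top 500.2190062040704 500.2190062040704 320.92210006948983 199.32555520673756 [[-0.0151, -0.9999, 0.001, -0.0651], [0.9795, -0.0146, 0.2009, -0.549], [-0.2009, 0.004, 0.9796, -1.3607], [0.0, 0.0, 0.0, 1.0]] ['color', 'z_map', 'fx', 'fy', 'cx', 'cy', 'world_to_cam']
```

View pics/side0.png

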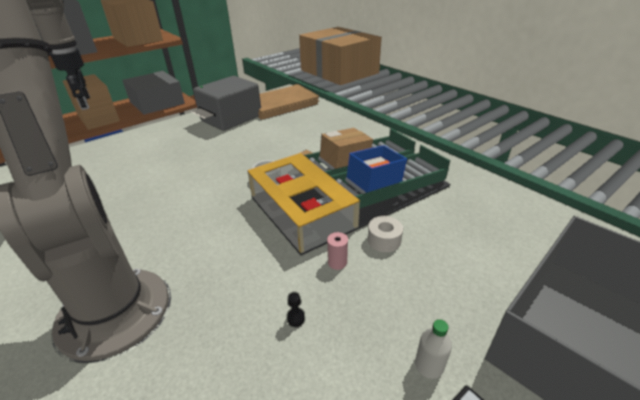

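View pics/top0.png

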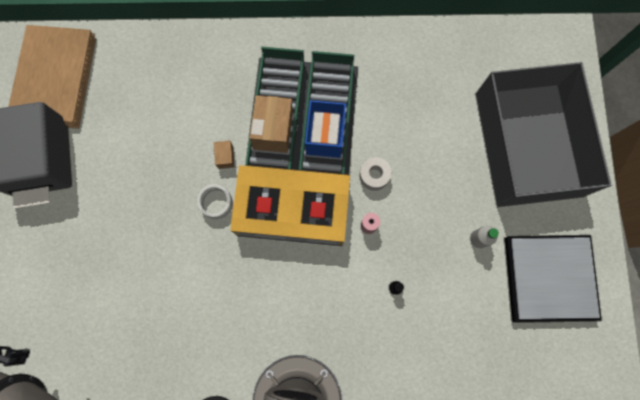

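The blue tote is at top pixel (325,128), in the right lane of the station, and the carton is at (271,122). The red pads are at (264,204) and (318,209), and the yellow plate spans about (233–350, 168–242). Next I measure the plate, windows and pads.

```bash
cat > h.py <<'E'
import numpy as np,cv2
def ray(f,uv,z):
    W=np.array(f["world_to_cam"]);R,t=W[:3,:3],W[:3,3]
    c=-R.T@t
    out=[]
    for u,v in np.atleast_2d(uv):
        d=R.T@np.array([(u-f["cx"])/f["fx"],-(v-f["cy"])/f["fy"],-1])
        out.append((c+d*(z-c[2])/d[2]))
    return np.array(out)
E
python3 - <<'E'
from h import *
for n in("top","side"):
    f=np.load(n+"0.npz");hsv=cv2.cvtColor(f["color"],cv2.COLOR_RGB2HSV)
    y=cv2.inRange(hsv,(18,140,90),(30,255,255))
    cs,hi=cv2.findContours(y,cv2.RETR_CCOMP,cv2.CHAIN_APPROX_NONE)
    for c,h in zip(cs,hi[0]):
        a=cv2.contourArea(c)
        if a<150: continue
        p=ray(f,c[:,0,:],0.103)[:,:2]
        rc=cv2.minAreaRect((p*1000).astype(np.float32))
        print(n,"outer" if h[3]<0 else "hole",a,rc, c[:,0].min(0),c[:,0].max(0))
    rd=cv2.inRange(hsv,(0,150,80),(6,255,255))|cv2.inRange(hsv,(174,150,80),(180,255,255))
    k,l,s,ce=cv2.connectedComponentsWithStats(rd)
    for i in range(1,k):
        if s[i,4]>40:
            p=ray(f,np.argwhere(l==i)[:,::-1],0.085)[:,:2]
            print(n,"red",s[i],ce[i],ray(f,ce[i],0.085), cv2.minAreaRect((p*1000).astype(np.float32)))
E
```

```text
top outer 7318.0 ((531.4556274414062, 9.925628662109375), (307.7129211425781, 188.86251831054688), 83.24897003173828) [231 165] [348 242]
top hole 1040.0 ((514.2406005859375, -63.081295013427734), (89.27738952636719, 96.13599395751953), 85.09075927734375) [300 191] [334 226]
top hole 1029.0 ((530.7342529296875, 85.50228881835938), (88.28262329101562, 96.36920166015625), 84.48768615722656) [246 186] [280 221]
top red [256 196  16  17 232] [263.52586207 204.4612069 ] [[0.52981239 0.08577583 0.085     ]] ((530.4487915039062, 85.59153747558594), (41.958473205566406, 44.193363189697266), 83.32472229003906)
top red [310 201  16  17 231] [317.4978355  209.48917749] [[ 0.5134521  -0.06328792  0.085     ]] ((514.0106811523438, -63.21672821044922), (41.762290954589844, 44.20498275756836), 83.85009002685547)
side outer 4071.5 ((530.931396484375, 5.321319580078125), (309.67987060546875, 186.3176727294922), 83.63862609863281) [249 154] [358 226]
side hole 627.5 ((514.5904541015625, -67.34894561767578), (89.40238189697266, 91.21489715576172), 84.0652084350586) [290 186] [332 212]
side hole 523.0 ((529.2715454101562, 82.35577392578125), (94.07341003417969, 98.0306167602539), 83.47543334960938) [264 162] [304 186]
side red [277 175  15   8  70] [283.51428571 178.51428571] [[0.52806315 0.08417406 0.085     ]] ((528.1917114257812, 84.34130096435547), (26.008039474487305, 39.655006408691406), 81.98986053466797)
side red [301 198  19  12 141] [309.53900709 203.74468085] [[ 0.51091034 -0.0639382   0.085     ]] ((511.5024108886719, -63.690345764160156), (38.257999420166016, 45.13423538208008), 81.71659088134766)
```

```bash
cat >> h.py <<'E'
from scipy.spatial.transform import Rotation as Ro
Y=-0.110  # station yaw
SX=np.array([np.cos(Y),np.sin(Y),0]);SY=np.array([-np.sin(Y),np.cos(Y),0])
PAD=np.array([0.513,-0.0635,0.085])
def state(tgt=None):
    from bench import r
    o=r.get_obs();R=Ro.from_rotvec(o["orientation"]).as_matrix();p=np.array(o["tcp_pos"])
    print("t",round(float(o["clock"]),2),"p",np.round(p,4),"F",np.round(o["contact_force"],1),"grip",round(float(o["grip_width"]),4),"q",np.round(o["joints"],2))
    print("tool axes cols (world):\n",np.round(R,3))
    if tgt is not None: print("delta tool mm",np.round(R.T@(np.array(tgt)-p)*1000,1),"world mm",np.round((np.array(tgt)-p)*1000,1))
    return o,R,p
E
python3 - <<'E'
from h import *
o,R,p=state([0.48,0.38,0.25])
# rotation needed: y-> -z, and x along +-SY or +-SX
for nm,x in(("SY",SY),("-SY",-SY),("SX",SX),("-SX",-SX)):
    y=np.array([0,0,-1.]);z=np.cross(x,y);T=np.c_[x,y,z]
    print(nm,np.round(np.degrees(Ro.from_matrix(R.T@T).as_rotvec()),1))
E
```

```text
t 0.1 p [0.1713 0.6524 0.2305] F [ 0.3 -0.  -0.5] grip 0.0853 q [-1.42  0.48  0.02  1.56 -0.01  1.11 -0.08]
tool axes cols (world):
 [[ 0.254 -0.    -0.967]
 [ 0.967 -0.002  0.254]
 [-0.002 -1.    -0.   ]]
delta tool mm [-185.1  -19.2 -367.8] world mm [ 308.7 -272.4   19.5]
SY [-0.  -8.4 -0.1]
-SY [ 1.000e-01  1.716e+02 -0.000e+00]
SX [ 0.1 81.6 -0.1]
-SX [ -0.1 -98.4  -0.1]
```

```bash
python3 -m jog '0 -2 0 -10 -2 -20 0;0 -2 0 -18 -2 -36 0;0 -2 0 -18 -2 -36 0;0 -2 0 -18 -2 -36 0;0 0 0 -18 -2 -36 0' 20; python3 - <<'E'
from h import *
state([0.49,0.30,0.25])
E
```

```text
clock: 0.52
tcp_pos: [0.3189, 0.5413, 0.241]
orientation: [-1.262, -1.124, 1.125]
contact_force: [0.5, 0.5, -1.0]
grip_width: 0.0258
t 0.52 p [0.3189 0.5413 0.241 ] F [ 0.5  0.5 -1. ] grip 0.0258 q [-1.17  0.39  0.04  1.66 -0.02  1.09  0.33]
tool axes cols (world):
 [[ 0.114 -0.    -0.993]
 [ 0.993 -0.001  0.114]
 [-0.001 -1.     0.   ]]
delta tool mm [-220.1   -8.8 -197.6] world mm [ 171.1 -241.3    9. ]
```

```bash
python3 -m jog '0 0 0 -30 -1 -25 0;0 0 0 -30 -1 -25 0;0 0 0 -32 -1 -25 0;0 0 0 -34 -1 -22 0;0 0 0 -36 -1 -16 0'; python3 -m jog '0 0 0 -38 0 -10 0;0 0 0 -38 0 -8 0;0 0 0 -38 0 -5 0;0 0 0 -38 0 0 0;0 0 0 -38 0 0 0';  python3 - <<'E'
from h import *
state(PAD+[0,0,0.165])
E
```

```text
clock: 0.93
tcp_pos: [0.4127, 0.3666, 0.246]
orientation: [-1.263, -1.122, 1.122]
contact_force: [1.4, -0.1, 0.3]
grip_width: -0.0005
clock: 1.35
tcp_pos: [0.4114, 0.1753, 0.246]
orientation: [-1.262, -1.122, 1.122]
contact_force: [0.3, -1.0, 0.6]
grip_width: 0.0001
t 1.35 p [0.4114 0.1753 0.246 ] F [ 0.3 -1.   0.6] grip 0.0001 q [-0.73  0.07  0.2   2.07 -0.02  1.    0.93]
tool axes cols (world):
 [[ 0.117 -0.    -0.993]
 [ 0.993 -0.     0.117]
 [-0.    -1.     0.   ]]
delta tool mm [-225.3   -4.  -129. ] world mm [ 101.6 -238.8    4. ]
```

```bash
python3 -m jog '0 0 0 -18 0 -28 0;0 0 0 -24 0 -28 0;0 0 0 -30 0 -20 0;0 0 0 -34 0 -18 0;0 0 0 -34 0 -12 0'; python3 - <<'E'
from h import *
state(PAD+[0,0,0.165])
E
```

```text
clock: 1.77
tcp_pos: [0.5018, 0.0243, 0.2462]
orientation: [-1.263, -1.123, 1.123]
contact_force: [1.5, -0.5, 0.8]
grip_width: -0.0003
t 1.77 p [0.5018 0.0243 0.2462] F [ 1.5 -0.5  0.8] grip -0.0003 q [-0.48  0.18  0.35  1.96 -0.07  1.01  1.36]
tool axes cols (world):
 [[ 0.117  0.001 -0.993]
 [ 0.993 -0.     0.117]
 [-0.    -1.    -0.001]]
delta tool mm [-85.9  -3.7 -21.4] world mm [ 11.2 -87.8   3.8]
```

```bash
python3 -m jog '0 0 0 -30 0 -8 0;0 0 0 -30 0 -8 0;0 0 0 -20 0 -4 0;0 0 0 -6 0 -1 0;0 0 0 0 0 0 0'; python3 - <<'E'
from h import *
from bench import imaging
o,R,p=state(PAD+[0,0,0.165])
for n in("top","side","wrist"):
    f=imaging.grab_frame(n);cv2.imwrite(f"pics/{n}1.png",f["color"][:,:,::-1]);np.savez(f"{n}1.npz",**f,R=R,p=p)
E
```

```text
clock: 2.18
tcp_pos: [0.5112, -0.0638, 0.2461]
orientation: [-1.264, -1.119, 1.12]
contact_force: [0.0, 0.6, -0.2]
grip_width: 0.0
t 2.18 p [ 0.5112 -0.0638  0.2461] F [ 0.   0.6 -0.2] grip 0.0 q [-0.35  0.2   0.41  1.94 -0.09  1.02  1.55]
tool axes cols (world):
 [[ 0.121 -0.001 -0.993]
 [ 0.993 -0.     0.121]
 [-0.001 -1.     0.   ]]
delta tool mm [ 0.5 -3.9 -1.8] world mm [1.8 0.3 3.9]
```

```bash
python3 - <<'E'
import cv2,numpy as np
a=[cv2.resize(cv2.imread(f"pics/{n}1.png"),(400,250)) for n in("top","side")]
w=cv2.resize(cv2.imread("pics/wrist1.png"),(480,300));
im=np.zeros((560,800,3),np.uint8);im[:250,:400]=a[0];im[:250,400:]=a[1];im[255:555,:480]=w;cv2.imwrite("pics/m1.png",im)
f=np.load("wrist1.npz");print({k:np.round(f[k],3).tolist() for k in f if k not in("color","z_map")})
E
```

```text
{'fx': 296.296, 'fy': 296.296, 'cx': 318.22, 'cy': 200.557, 'hand_eye': [[1.0, -0.0, 0.0, -0.0], [0.0, 0.314, -0.949, -0.143], [0.0, 0.949, 0.314, 0.082], [0.0, 0.0, 0.0, 1.0]], 'R': [[0.121, -0.001, -0.993], [0.993, -0.0, 0.121], [-0.001, -1.0, 0.0]], 'p': [0.511, -0.064, 0.246]}
```

View pics/m1.png

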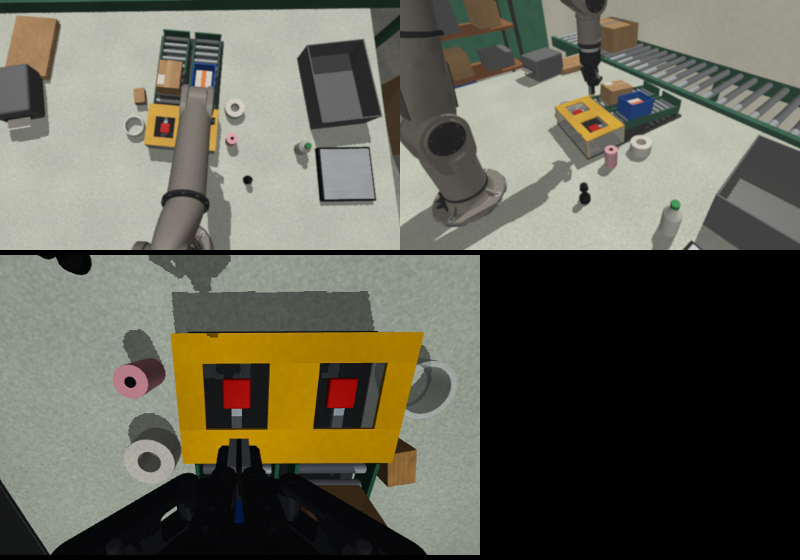

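The wrist view shows the gripper over the guard with both windows and pads visible. The target pad is at about (237,394) in the mosaic. I'll check its position with this camera.

```bash
python3 - <<'E'
from h import *
f=dict(np.load("wrist1.npz"));T=np.eye(4);T[:3,:3]=f["R"];T[:3,3]=f["p"]
f["world_to_cam"]=np.linalg.inv(T@f["hand_eye"])
hsv=cv2.cvtColor(f["color"],cv2.COLOR_RGB2HSV)
y=cv2.inRange(hsv,(18,140,90),(30,255,255))
cs,hi=cv2.findContours(y,cv2.RETR_CCOMP,cv2.CHAIN_APPROX_NONE)
for c,h in zip(cs,hi[0]):
    if cv2.contourArea(c)<1000: continue
    print("outer" if h[3]<0 else "hole",cv2.minAreaRect((ray(f,c[:,0,:],0.103)[:,:2]*1000).astype(np.float32)))
rd=cv2.inRange(hsv,(0,150,80),(6,255,255))|cv2.inRange(hsv,(174,150,80),(180,255,255))
k,l,s,ce=cv2.connectedComponentsWithStats(rd)
for i in range(1,k):
    if s[i,4]>200:
        print(s[i],cv2.minAreaRect((ray(f,np.argwhere(l==i)[:,::-1],0.085)[:,:2]*1000).astype(np.float32)))
f=np.load("top1.npz");
E
```

```text
outer ((530.1937255859375, 5.80731201171875), (310.250244140625, 184.1941680908203), 83.37928009033203)
hole ((512.804931640625, -67.85975646972656), (87.28645324707031, 93.19990539550781), 83.30747985839844)
hole ((529.7501220703125, 80.92892456054688), (87.62821197509766, 92.66753387451172), 83.11087799072266)
[ 436  165   41   39 1425] ((529.0848999023438, 80.38109588623047), (38.861846923828125, 41.65296936035156), 83.10536193847656)
[ 297  166   37   39 1418] ((512.270751953125, -67.75340270996094), (38.48292541503906, 41.761993408203125), 83.10588836669922)
```

```bash
python3 - <<'E'
from h import *
f=np.load("wrist1.npz");z=f["z_map"];v,u=np.mgrid[:400,:640]
P=np.stack([(u-f["cx"])/f["fx"]*z,-(v-f["cy"])/f["fy"]*z,-z],-1)[z>0]
H=f["hand_eye"];Q=(P@H[:3,:3].T+H[:3,3])*1000
m=(Q[:,1]>-140)&(Q[:,1]<20);Q=Q[m];print(len(Q))
for a in range(-140,20,10):
    s=Q[(Q[:,1]>=a)&(Q[:,1]<a+10)]
    if len(s): print(a,len(s),"x",s[:,0].min().round(),s[:,0].max().round(),"z",s[:,2].min().round(),s[:,2].max().round())
E
```

```text
38160
-100 1548 x -57.0 56.0 z 14.0 22.0
-90 10934 x -63.0 62.0 z 4.0 20.0
-80 9901 x -58.0 57.0 z -9.0 20.0
-70 5316 x -49.0 49.0 z -9.0 19.0
-60 6113 x -42.0 41.0 z -11.0 15.0
-50 2030 x -33.0 33.0 z -10.0 16.0
-40 854 x -16.0 16.0 z -11.0 14.0
-30 681 x -14.0 13.0 z 7.0 13.0
-20 563 x -14.0 13.0 z 7.0 13.0
-10 220 x -13.0 13.0 z 7.0 13.0
```

```bash
python3 -m jog '0 0 0 -1 20 -2 0;0 0 0 0 35 -1 0;0 0 0 0 35 0 0;0 0 0 0 30 0 0;0 0 0 0 10 0 0'; python3 - <<'E'
from h import *
state([0.514,-0.0655,0.085])
E
```

```text
clock: 2.75
tcp_pos: [0.5117, -0.0609, 0.1124]
orientation: [-1.256, -1.12, 1.128]
contact_force: [-1.6, 0.8, 0.6]
grip_width: -0.0001
t 2.75 p [ 0.5117 -0.0609  0.1124] F [-1.6  0.8  0.6] grip -0.0001 q [-0.29  0.39  0.36  2.06 -0.2   0.73  1.65]
tool axes cols (world):
 [[ 0.114 -0.007 -0.993]
 [ 0.994  0.     0.114]
 [-0.    -1.     0.007]]
delta tool mm [-4.3 27.4 -3. ] world mm [  2.3  -4.6 -27.4]
```

```bash
python3 -m jog '0 0 0 -2 0 -1 0;0 0 0 -2 0 -1 0;0 0 0 0 0 0 0;0 0 0 0 0 0 0;0 0 0 0 0 0 0'; python3 - <<'E'
from h import *
from bench import imaging
o,R,p=state([0.514,-0.0655,0.085])
f=imaging.grab_frame("side");cv2.imwrite("pics/side2.png",cv2.resize(f["color"][120:260,220:420,::-1],(800,560),interpolation=cv2.INTER_CUBIC))
E
```

```text
clock: 3.17
tcp_pos: [0.5171, -0.0674, 0.1178]
orientation: [-1.264, -1.125, 1.121]
contact_force: [0.4, 0.8, -0.2]
grip_width: -0.0001
t 3.17 p [ 0.5171 -0.0674  0.1178] F [ 0.4  0.8 -0.2] grip -0.0001 q [-0.29  0.39  0.36  2.05 -0.2   0.74  1.66]
tool axes cols (world):
 [[ 0.117  0.003 -0.993]
 [ 0.993  0.     0.117]
 [ 0.001 -1.    -0.003]]
delta tool mm [ 1.5 32.8  3.4] world mm [ -3.1   1.9 -32.8]
```

View pics/side2.png

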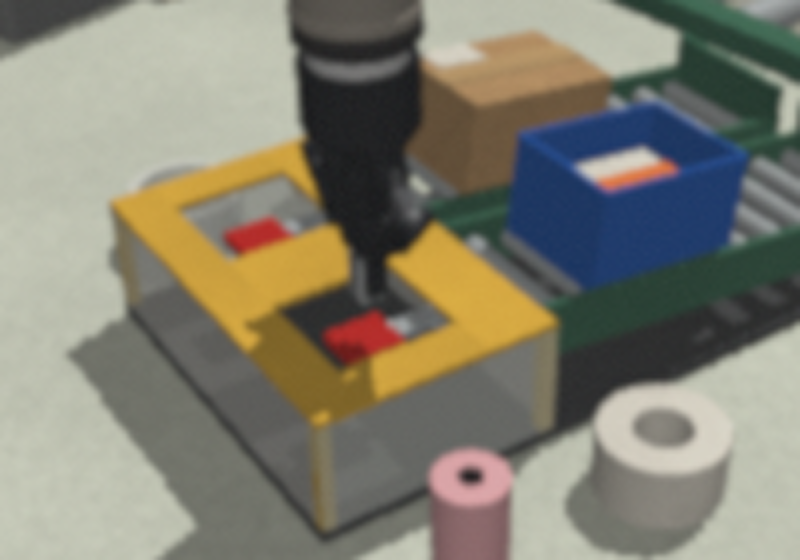

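The closed fingers stand over the right-hand window, with the tip at about (370,295) and the pad at (365,335). The tote waits at (620,190). There was a few mm of overshoot after the fast move, so I'll go slowly from here.

```bash
python3 -m jog '0 0 0 1 5 2 0;0 0 0 0 6 0 0;0 0 0 0 6 0 0;0 0 0 0 5 0 0;0 0 0 0 3 0 0'; python3 -m jog '0 0 0 0 0 0 0;0 0 0 0 0 0 0;0 0 0 0 0 0 0;0 0 0 0 0 0 0;0 0 0 0 0 0 0';python3 - <<'E'
from h import *
state([0.514,-0.0655,0.085])
E
```

```text
clock: 3.63
tcp_pos: [0.5135, -0.0661, 0.0902]
orientation: [-1.261, -1.121, 1.123]
contact_force: [-0.3, -0.4, -0.8]
grip_width: -0.0004
clock: 4.05
tcp_pos: [0.5143, -0.0662, 0.0915]
orientation: [-1.263, -1.123, 1.122]
contact_force: [0.0, -0.6, 0.1]
grip_width: 0.0001
t 4.05 p [ 0.5143 -0.0662  0.0915] F [ 0.  -0.6  0.1] grip 0.0001 q [-0.27  0.43  0.35  2.07 -0.22  0.68  1.68]
tool axes cols (world):
 [[ 0.117  0.001 -0.993]
 [ 0.993  0.     0.117]
 [ 0.    -1.    -0.001]]
delta tool mm [0.7 6.5 0.4] world mm [-0.3  0.7 -6.5]
```

Well centred. Now I press down to about z = 0.066, then continue by force.

```bash
python3 -m jog '0 0 0 0 4 0 0;0 0 0 0 6 0 0;0 0 0 0 6 0 0;0 0 0 0 5 0 0;0 0 0 0 4 0 0'; python3 -m jog '0 0 0 0 1 0 0;0 0 0 0 1 0 0;0 0 0 0 1 0 0;0 0 0 0 0 0 0;0 0 0 0 0 0 0';python3 - <<'E'
from h import *
from bench import imaging
state([0.514,-0.0655,0.063])
f=imaging.grab_frame("side");cv2.imwrite("pics/side3.png",cv2.resize(f["color"][120:260,220:480,::-1],(800,430),interpolation=cv2.INTER_CUBIC))
E
```

```text
clock: 4.47
tcp_pos: [0.5153, -0.0662, 0.0664]
orientation: [-1.264, -1.124, 1.121]
contact_force: [1.1, 0.3, 9.4]
grip_width: -0.0002
clock: 4.88
tcp_pos: [0.5157, -0.0663, 0.0639]
orientation: [-1.265, -1.125, 1.121]
contact_force: [0.5, 0.9, 8.3]
grip_width: -0.0002
t 4.88 p [ 0.5157 -0.0663  0.0639] F [0.5 0.9 8.3] grip -0.0002 q [-0.25  0.47  0.32  2.08 -0.25  0.62  1.7 ]
tool axes cols (world):
 [[ 0.117  0.003 -0.993]
 [ 0.993 -0.     0.117]
 [ 0.    -1.    -0.003]]
delta tool mm [0.6 0.9 1.8] world mm [-1.7  0.8 -0.9]
```

View pics/side3.png

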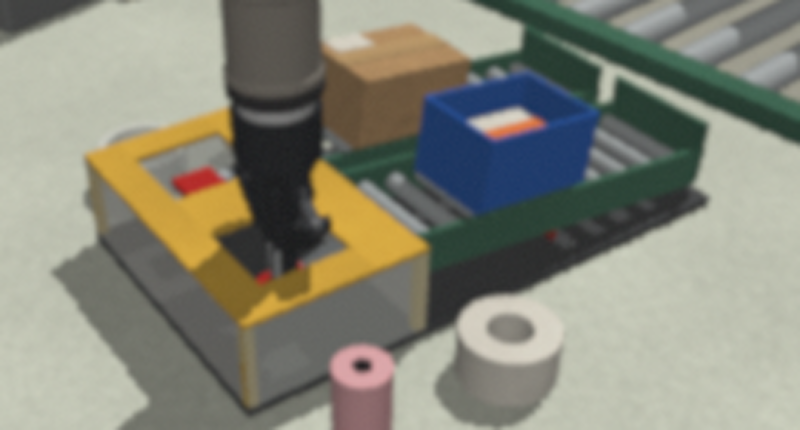

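The lever is nearly down at about 8 N, and the tote seems to have started moving. I'll press 1.5 mm more and hold.

```bash
python3 -m jog '0 0 0 0 1 0 0;0 0 0 0 0.5 0 0;0 0 0 0 0 0 0;0 0 0 0 0 0 0;0 0 0 0 0 0 0';python3 - <<'E'
from h import *
from bench import imaging
state([0.514,-0.0655,0.063])
f=imaging.grab_frame("side");cv2.imwrite("pics/side4.png",cv2.resize(f["color"][120:260,220:480,::-1],(800,430),interpolation=cv2.INTER_CUBIC))
E
```

```text
clock: 5.35
tcp_pos: [0.516, -0.0663, 0.0626]
orientation: [-1.265, -1.125, 1.12]
contact_force: [1.0, -1.2, 9.5]
grip_width: -0.0001
t 5.35 p [ 0.516  -0.0663  0.0626] F [ 1.  -1.2  9.5] grip -0.0001 q [-0.25  0.48  0.32  2.08 -0.25  0.62  1.7 ]
tool axes cols (world):
 [[ 0.117  0.004 -0.993]
 [ 0.993 -0.     0.117]
 [ 0.    -1.    -0.004]]
delta tool mm [ 0.6 -0.4  2.1] world mm [-2.   0.8  0.4]
```

View pics/side4.png

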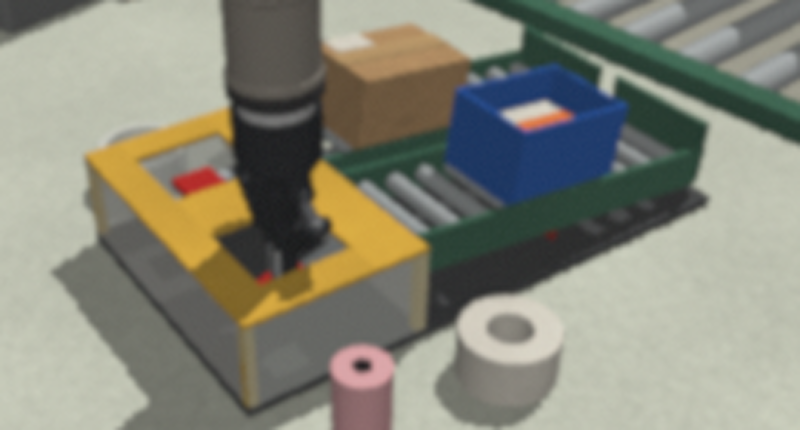

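The tote is rolling: its near corner went from x≈490 to 515 in this view. I'll press 1 mm more to find the stop, and keep holding.

```bash
python3 -m jog '0 0 0 0 0.5 0 0;0 0 0 0 0.5 0 0;0 0 0 0 0 0 0;0 0 0 0 0 0 0;0 0 0 0 0 0 0'; python3 -m jog '0 0 0 0 0 0 0;0 0 0 0 0 0 0;0 0 0 0 0 0 0;0 0 0 0 0 0 0;0 0 0 0 0 0 0'; python3 -m jog '0 0 0 0 0 0 0;0 0 0 0 0 0 0;0 0 0 0 0 0 0;0 0 0 0 0 0 0;0 0 0 0 0 0 0';python3 - <<'E'
from h import *
from bench import imaging
state([0.514,-0.0655,0.063])
f=imaging.grab_frame("side");cv2.imwrite("pics/side5.png",cv2.resize(f["color"][120:260,220:480,::-1],(800,430),interpolation=cv2.INTER_CUBIC))
E
```

```text
clock: 5.82
tcp_pos: [0.5161, -0.0663, 0.0623]
orientation: [-1.265, -1.125, 1.12]
contact_force: [-0.9, -0.2, 18.0]
grip_width: -0.0004
clock: 6.23
tcp_pos: [0.5161, -0.0664, 0.0623]
orientation: [-1.265, -1.125, 1.12]
contact_force: [-2.8, 1.0, 17.1]
grip_width: 0.0
clock: 6.65
tcp_pos: [0.5161, -0.0664, 0.0623]
orientation: [-1.265, -1.125, 1.12]
contact_force: [-1.9, -0.6, 17.4]
grip_width: -0.0004
t 6.65 p [ 0.5161 -0.0664  0.0623] F [-1.9 -0.6 17.4] grip -0.0004 q [-0.25  0.48  0.32  2.08 -0.25  0.62  1.7 ]
tool axes cols (world):
 [[ 0.117  0.004 -0.993]
 [ 0.993  0.     0.117]
 [ 0.001 -1.    -0.004]]
delta tool mm [ 0.6 -0.7  2.2] world mm [-2.1  0.9  0.7]
```

View pics/side5.png

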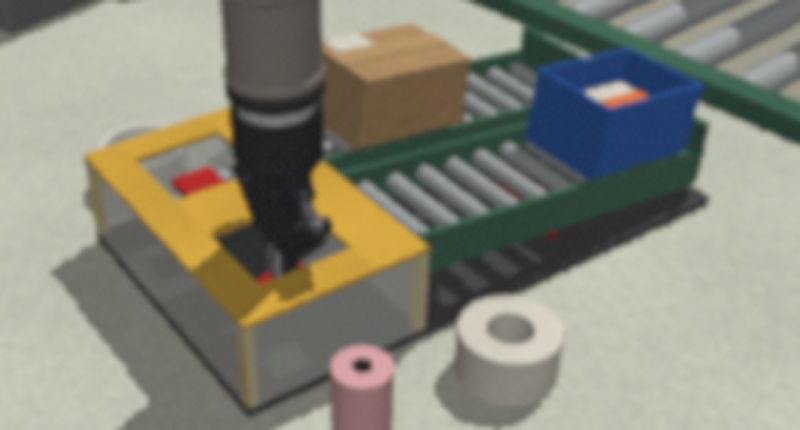

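The stop is reached: the force jumped to 17 N and z stays put. The tote is close to the end plate. I'll hold about another second and check that it no longer moves.

```bash
python3 -m jog '0 0 0 0 0 0 0;0 0 0 0 0 0 0;0 0 0 0 0 0 0;0 0 0 0 0 0 0;0 0 0 0 0 0 0'; python3 -m jog '0 0 0 0 0 0 0;0 0 0 0 0 0 0;0 0 0 0 0 0 0;0 0 0 0 0 0 0;0 0 0 0 0 0 0'; python3 -m jog '0 0 0 0 0 0 0;0 0 0 0 0 0 0;0 0 0 0 0 0 0;0 0 0 0 0 0 0;0 0 0 0 0 0 0';cat > tote.py <<'E'
from h import *
from bench import imaging
import sys
state()
def blue(n):
    f=imaging.grab_frame(n)
    hsv=cv2.cvtColor(f["color"],cv2.COLOR_RGB2HSV);m=cv2.inRange(hsv,(108,120,40),(125,255,255))
    k,l,s,c=cv2.connectedComponentsWithStats(m);i=1+s[1:,4].argmax()
    v,u=np.nonzero(l==i);z=f["z_map"][v,u]
    P=np.c_[(u-f["cx"])/f["fx"]*z,-(v-f["cy"])/f["fy"]*z,-z]
    W=f["world_to_cam"];Pw=(P-W[:3,3])@W[:3,:3]
    top=Pw[Pw[:,2]>0.14]-[0.5135,-0.0655,0]
    a=top@SX;b=top@SY;lo,hi=np.percentile(a,[2,98]);lb,hb=np.percentile(b,[2,98])
    # pads sit at station x = 0, right pad y = -75
    print(n,s[i],"station x range",lo.round(3),hi.round(3),"mid",((lo+hi)/2).round(3),"y",(lb-.075).round(3),(hb-.075).round(3),"zmax",np.percentile(Pw[:,2],98).round(3))
    return f
for n in("side","top"):
    f=blue(n);cv2.imwrite(f"pics/{n}{sys.argv[1]}.png",f["color"][:,:,::-1])
E
python3 tote.py 6
```

```text
clock: 7.12
tcp_pos: [0.5161, -0.0664, 0.0623]
orientation: [-1.265, -1.125, 1.12]
contact_force: [-2.5, 0.2, 17.6]
grip_width: 0.0002
clock: 7.53
tcp_pos: [0.5161, -0.0663, 0.0623]
orientation: [-1.265, -1.125, 1.12]
contact_force: [-3.0, 0.5, 17.3]
grip_width: 0.0001
clock: 7.95
tcp_pos: [0.5161, -0.0663, 0.0623]
orientation: [-1.265, -1.125, 1.12]
contact_force: [-1.8, -0.3, 17.5]
grip_width: 0.0001
t 7.95 p [ 0.5161 -0.0663  0.0623] F [-1.8 -0.3 17.5] grip 0.0001 q [-0.25  0.48  0.32  2.08 -0.25  0.62  1.7 ]
tool axes cols (world):
 [[ 0.117  0.004 -0.993]
 [ 0.993  0.     0.117]
 [ 0.001 -1.    -0.004]]
side [ 392  137   57   41 1478] station x range -0.391 0.39 mid -0.0 y -0.755 -0.027 zmax 0.144
top [ 312   46   39   56 1081] station x range -0.12 0.416 mid 0.148 y -0.121 -0.023 zmax 0.147
```

View pics/side6.png

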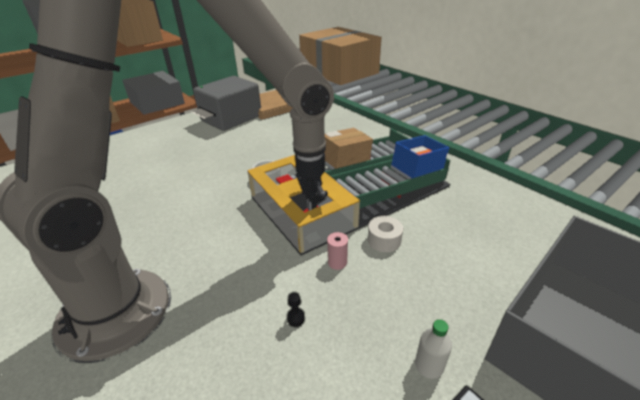

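The mixed depth percentiles are useless. I'll use rays onto the rim plane instead, calibrated by the first picture, where the tote was at x = 222 mm.

```bash
cat > t2.py <<'E'
from h import *
import sys
for i in sys.argv[1:]:
    for n in("top","side"):
        f=np.load(n+"0.npz");im=cv2.cvtColor(cv2.imread(f"pics/{n}{i}.png"),cv2.COLOR_BGR2HSV)
        m=cv2.inRange(im,(108,120,40),(125,255,255));k,l,s,c=cv2.connectedComponentsWithStats(m);j=1+s[1:,4].argmax()
        v,u=np.nonzero(l==j);P=ray(f,np.c_[u,v],0.16)-[0.5135,-0.0655,0]
        a=P@SX;print(n,i,s[j],"x range on rim plane",a.min().round(3),a.max().round(3))
E
python3 t2.py 0 6
python3 - <<'E'
import cv2
a=cv2.imread("pics/top6.png");cv2.imwrite("pics/top6c.png",cv2.resize(a[20:260,180:440],(780,720))[:600])
E
```

```text
top 0 [ 305  100   42   57 1118] x range on rim plane 0.133 0.288
side 0 [ 348  146   59   46 1732] x range on rim plane 0.087 0.278
top 6 [ 312   46   39   56 1081] x range on rim plane 0.291 0.45
side 6 [ 392  137   57   41 1478] x range on rim plane 0.223 0.42
```

View pics/top6c.png

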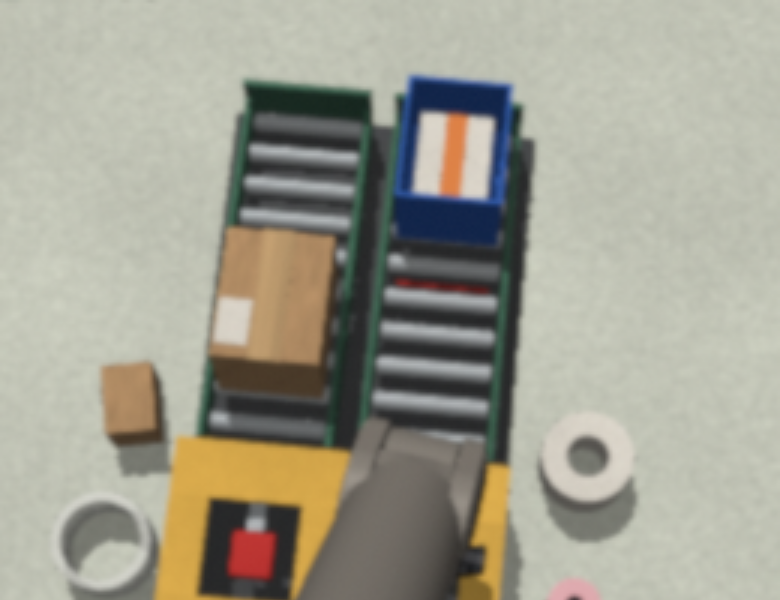

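```bash
python3 -m jog '0 0 0 0 0 0 0;0 0 0 0 0 0 0;0 0 0 0 0 0 0;0 0 0 0 0 0 0;0 0 0 0 0 0 0'; python3 -m jog '0 0 0 0 0 0 0;0 0 0 0 0 0 0;0 0 0 0 0 0 0;0 0 0 0 0 0 0;0 0 0 0 0 0 0'; python3 tote.py 7 >/dev/null; python3 t2.py 6 7;python3 - <<'E'
import cv2
a=cv2.imread("pics/side7.png");cv2.imwrite("pics/side7c.png",cv2.resize(a[110:220,340:470],(780,600),interpolation=cv2.INTER_CUBIC))
E
```

```text
clock: 8.47
tcp_pos: [0.5161, -0.0663, 0.0623]
orientation: [-1.265, -1.125, 1.12]
contact_force: [-1.2, 0.9, 18.0]
grip_width: -0.0
clock: 8.88
tcp_pos: [0.5161, -0.0664, 0.0622]
orientation: [-1.265, -1.125, 1.12]
contact_force: [-2.2, 0.4, 17.4]
grip_width: -0.0003
top 6 [ 312   46   39   56 1081] x range on rim plane 0.291 0.45
side 6 [ 392  137   57   41 1478] x range on rim plane 0.223 0.42
top 7 [ 312   46   39   56 1081] x range on rim plane 0.291 0.45
side 7 [ 392  136   57   42 1479] x range on rim plane 0.223 0.42
```

View pics/side7c.png

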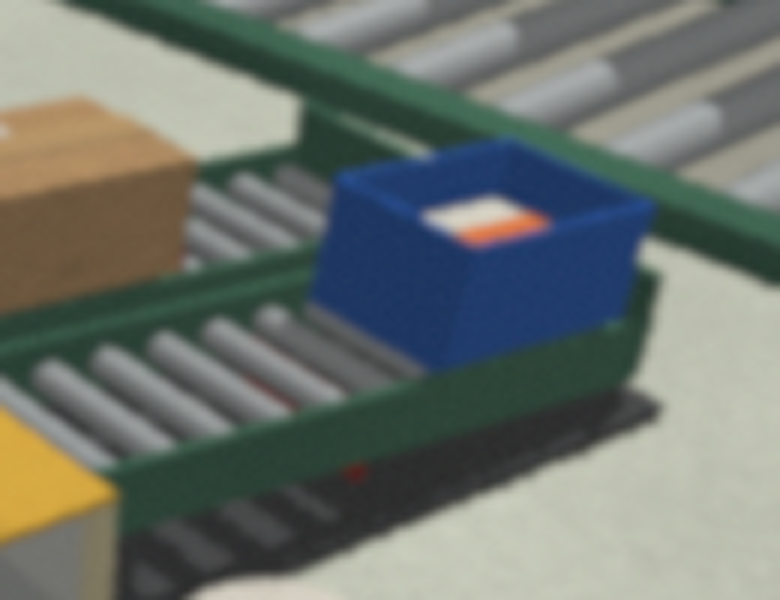

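Stationary now. I'll triangulate two rim corners from both views to confirm the position.

```bash
python3 - <<'E'
from h import *
t=np.load("top0.npz");s=np.load("side0.npz")
def PM(f):
    # camera y up, looking -z -> cv convention
    return np.array([[f["fx"],0,f["cx"]],[0,f["fy"],f["cy"]],[0,0,1]])@(np.diag([1,-1,-1])@f["world_to_cam"][:3])
names=["rear right","front right","rear left","front left"]
S=np.array([[418.3,155.8],[449.2,148],[396.7,143],[424.5,135.7]]);T=np.array([[347.7,85],[350.7,48.3],[313,85],[316.7,46]])
X=cv2.triangulatePoints(PM(s),PM(t),S.T,T.T);X=(X[:3]/X[3]).T
for n,x in zip(names,X):
    d=x-[0.5135,-0.0655,0];print(n,np.round(x,3),"station",round(d@SX,3),round(d@SY-.075,3))
d=X.mean(0)-[0.5135,-0.0655,0];print("centre",round(d@SX,3),round(d@SY-.075,3))
E
```

```text
rear right [ 0.852 -0.151  0.142] station 0.346 -0.122
front right [ 0.974 -0.166  0.128] station 0.468 -0.124
rear left [ 0.856 -0.056  0.143] station 0.339 -0.028
front left [ 0.98  -0.068  0.131] station 0.464 -0.026
centre 0.404 -0.075
```

The tote's centre is at station x = 404 mm (nominal end stop 402), y = −75 mm, so it has arrived. I'll let the lever up slowly and withdraw straight up.

```bash
python3 -m jog '0 0 0 0 -3 0 0;0 0 0 0 -5 0 0;0 0 0 0 -6 0 0;0 0 0 0 -6 0 0;0 0 0 0 -6 0 0'; python3 -m jog '0 0 0 0 -7 0 0;0 0 0 0 -8 0 0;0 0 0 0 -8 0 0;0 0 0 0 -8 0 0;0 0 0 0 -6 0 0'; python3 -m jog '0 0 0 0 -15 0 0;0 0 0 0 -20 0 0;0 0 0 0 -25 0 0;0 0 0 0 -25 0 0;0 0 0 0 -20 0 0';python3 - <<'E'
from h import *
state([0.50,-0.07,0.25])
E
```

```text
clock: 9.4
tcp_pos: [0.5146, -0.0662, 0.0871]
orientation: [-1.263, -1.123, 1.122]
contact_force: [0.6, -0.1, -0.6]
grip_width: 0.0001
clock: 9.82
tcp_pos: [0.5142, -0.0662, 0.1247]
orientation: [-1.263, -1.123, 1.122]
contact_force: [0.1, 0.2, -0.4]
grip_width: -0.0002
clock: 10.23
tcp_pos: [0.5142, -0.0664, 0.2309]
orientation: [-1.263, -1.123, 1.122]
contact_force: [0.2, -0.1, 0.4]
grip_width: -0.0001
t 10.23 p [ 0.5142 -0.0664  0.2309] F [ 0.2 -0.1  0.4] grip -0.0001 q [-0.35  0.23  0.42  1.95 -0.11  0.99  1.57]
tool axes cols (world):
 [[ 0.117  0.001 -0.993]
 [ 0.993  0.     0.117]
 [ 0.    -1.    -0.001]]
delta tool mm [ -5.3 -19.2  13.7] world mm [-14.2  -3.6  19.1]
```

Next I leave the station to the left, the way I came, so the cameras can see it.

```bash
python3 -m jog '0 0 0 15 -8 0 0;0 0 0 28 -8 2 0;0 0 0 34 -5 5 0;0 0 0 34 0 8 0;0 0 0 34 0 8 0'; python3 -m jog '0 0 0 34 0 8 0;0 0 0 34 0 8 0;0 0 0 30 0 8 0;0 0 0 20 0 0 0;0 0 0 10 0 0 0';  python3 -m jog '0 0 0 0 0 0 0;0 0 0 0 0 0 0;0 0 0 0 0 0 0;0 0 0 0 0 0 0;0 0 0 0 0 0 0'; python3 tote.py 8 >/dev/null; python3 t2.py 7 8; python3 - <<'E'
from h import *
from bench import imaging
o,R,p=state()
a=cv2.imread("pics/top8.png")[20:260,180:440];b=cv2.imread("pics/side8.png")[110:270,220:480]
im=np.zeros((560,800,3),np.uint8);im[:369,:400]=cv2.resize(a,(400,369));im[:246,400:]=cv2.resize(b,(400,246));cv2.imwrite("pics/m8.png",im)
for n in("top0","top8"):
    c=cv2.imread(f"pics/{n}.png");f=np.load("top0.npz");hsv=cv2.cvtColor(c,cv2.COLOR_BGR2HSV)
    rd=cv2.inRange(hsv,(0,150,80),(6,255,255))|cv2.inRange(hsv,(174,150,80),(180,255,255))
    k,l,s,ce=cv2.connectedComponentsWithStats(rd)
    print(n,[(s[i].tolist(),ce[i].round(1).tolist()) for i in range(1,k) if s[i,4]>30])
E
```

```text
clock: 10.65
tcp_pos: [0.508, 0.0818, 0.2507]
orientation: [-1.263, -1.123, 1.121]
contact_force: [1.1, -0.3, 0.2]
grip_width: 0.0003
clock: 11.07
tcp_pos: [0.4985, 0.2141, 0.25]
orientation: [-1.259, -1.126, 1.125]
contact_force: [-0.2, -0.9, -0.4]
grip_width: -0.0004
clock: 11.48
tcp_pos: [0.4996, 0.2088, 0.2499]
orientation: [-1.264, -1.121, 1.121]
contact_force: [-0.3, 0.5, 0.5]
grip_width: -0.0001
top 7 [ 312   46   39   56 1081] x range on rim plane 0.291 0.45
side 7 [ 392  136   57   42 1479] x range on rim plane 0.223 0.42
top 8 [ 312   46   39   56 1082] x range on rim plane 0.291 0.45
side 8 [ 392  136   57   42 1480] x range on rim plane 0.223 0.42
t 11.58 p [0.4995 0.2095 0.2499] F [-0.5 -0.4 -0.9] grip -0.0 q [-0.72  0.24  0.25  1.87 -0.07  1.04  1.01]
tool axes cols (world):
 [[ 0.119  0.    -0.993]
 [ 0.993 -0.     0.119]
 [-0.    -1.    -0.   ]]
top0 [([256, 196, 16, 17, 232], [263.5, 204.5]), ([310, 201, 16, 17, 231], [317.5, 209.5])]
top8 [([313, 110, 29, 3, 38], [327.0, 110.9]), ([256, 196, 16, 17, 231], [263.5, 204.5]), ([310, 201, 16, 18, 231], [317.5, 209.5])]
```

View pics/m8.png

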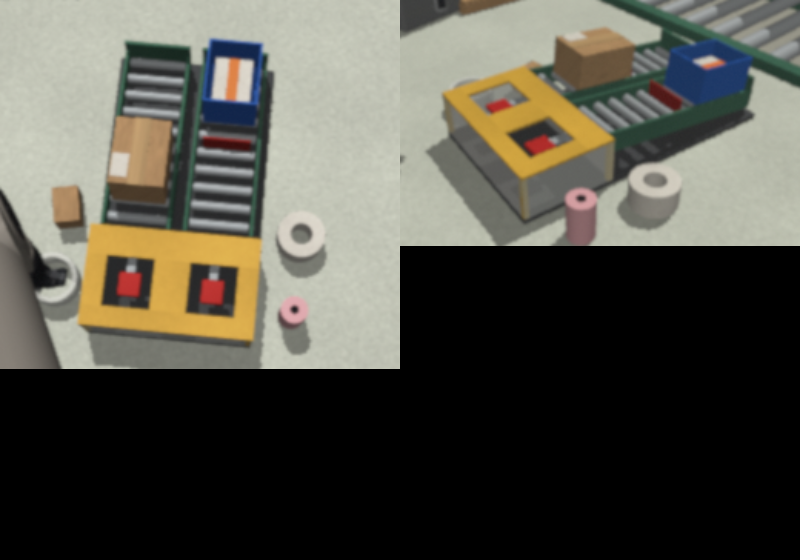

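Both pads are back at their first pixel positions and the red blade is up again behind the tote. The tote stands still at the end stop and the carton is in place. The arm is clear, so I'm handing in.

```bash
python3 -c "
from bench import r
print(r.hand_in())"
```

```text
the job is handed in; nothing more can be done
None
```

I released the blue tote from the right lane. With closed fingers through the right window, I pressed the right lever to its stop (force rose from 9 to about 17 N). I held it for about 4 s, until the tote had stopped rolling. Then I let the lever up, withdrew straight up and moved clear to the left. The job was handed in at about 11.6 s of the 38 s allowed.

**Last checks:**
- **Tote:** its centre was at station x = 404 mm by triangulation (nominal end stop 402 mm), and it did not move between later pictures.
- **Levers and blade:** both red pads are back at their starting pixels, and the blade is up again behind the tote.
- **Carton and table items:** by eye, the carton is still behind its blade and the tape roll, label roll, paper roll and small box look unmoved. I did not recheck the spray bottle and the stamp after withdrawing; the arm did not go near them.
- **Contact:** the wrist force read about zero before and after the press, with no sign of touching the guard.

**Checks that failed or disagreed:**
- A depth-based estimate of the tote's position gave nonsense, so I dropped it.
- A rim-plane estimate implied about 384 mm, because the rim sits lower at the end of the lane than I assumed. The triangulation settled that.
- After one fast descent the arm swung about 5 mm off target above the window, so I corrected it and did the rest of the descent slowly.

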